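# Push the weld coupon through the flap into the cool-down box

### The arm

A 6-joint arm with a two-finger parallel gripper is mounted at the origin on the work surface. World frame = base frame: x ahead of the robot, y to its left, z up, the work surface at z = 0. Lengths are in mm, angles in degrees, forces in N, time in s.
With the tool pointing down it reaches from about 325 to 875 mm from the base axis. Payload 4.4 kg.
Tool frame: the origin (TCP) lies between the finger pads; the fingertips stand 22 mm ahead of it and the grasp point (between the pads) lies 3 mm ahead of it; y points along the fingers, x is the direction in which the jaws open and shut, and the axes are right-handed (so a half turn about y gives the same grasp; the last joint's range is limited). The gripper opens to 85 mm and grips with 20 to 120 N. Pads are 22 mm wide; open, the fingers measure 114 mm over their backs; the gripper's body (76 mm by 85 mm) begins 54 mm behind the grasp point. The pads swing forward as they close: fully open they stand 13 mm farther back than shut.
Start: joints at [-75.888, 11.837, 88.321, -0, 79.842, -8.623], TCP at [222.208, -530.331, 229.282] pointing down, gripper open.
Joint ranges: [-156.59, 156.59], [-49.26, 127.26], [12.9, 141.05], [-63.56, 243.56], [4.71, 150.69], [-161.64, 161.64]. Speed limits (degrees/s): [159.86, 159.86, 180, 180, 180, 180].

### API

Orientations are given as [roll, pitch, yaw] about the fixed x, y, z axes, in that order (R = Rz(yaw) Ry(pitch) Rx(roll)).
In Python, from cell import arm gives the robot as it stands.
- The arm moves only by the tool drive_tool, never from a script. Its argument "rows" is a list that holds one entry, the list of rows, each a list of 6 numbers: the shift along the tool's x, y, z in cm, then the turn, a rotation vector about the tool's x, y, z in rad. A call has 1 to 12 rows; each row is the pose to reach, as a shift and turn from the pose commanded when the call began, along the tool's axes at that moment; what a row does not reach only later rows make up. A row lasts 1/8 s, in which the tool goes at most 62.5 mm and 10.7 degrees, less where a joint would pass 70% of its speed; a pose out of reach is approached as far as the arm can. A call with a gripper value outside its range is refused whole. "grip" is the finger opening in cm, from 0 to 8.54, set as the call begins (left out, the last holds). The fingers move at their own pace and stop on an object; "newtons" is the grip in N (left out, the last holds). Time passes only in rows, so rows that repeat a pose let the fingers close. It gives the time, the measured TCP pose, the force and the opening at its end, in the units of the state.
- arm.observe(): the state, without advancing time (a new reading comes with each control period).
- arm.read_camera(name): name is "scene" or "top" or "wrist"; returns the picture (384x512x3 uint8, red, green, blue); there is no depth.
- arm.camera_model(name): a dict with "fx", "fy", "cx", "cy" (pixels), "position" and "rotation" of the camera in the world; the wrist camera has in their place "tool_from_camera" (4x4, takes a point from camera to tool coordinates, whose origin is the TCP and whose axes are the tool frame's). Camera axes: x right, y down, z forward; pixel columns grow to the right and rows downward; lengths in mm; the calibration is good to about 2 mm. A picture is of the moment at which its call begins: read the wrist's pose just before it. camera_model takes no time and is no camera call.
- arm.job_done(): hands the job in, once; it reports no verdict.
The state is a dict: "time": time; "joints": joint angles; "qvel": joint speeds; "joint_torque": joint torques, N m; "eef_pos": TCP position; "eef_rot": TCP orientation; "ft_force": force on the tool from outside, world axes, zero at the start; "moment": the same for the moment, N m; "gripper_width": finger opening in mm.
Only numpy, scipy, OpenCV 4.12 (cv2) and the standard library are available. Lean on these libraries where they do the work, as an engineer would, in place of code of your own. Each camera call takes 0.05 s, during which the arm holds its last target. There are 200 camera calls.

### The job

Stand the welded pipe coupon (the medium-sized pipe piece with the weld bead) upright on the entry deck of the cool-down box, then take the push stick and push the coupon along the deck and through the hinged flap until it drops into the recess behind. Draw the stick out so that the flap falls shut and lay it flat on the bench again, leaving everything else where it is.

Things in the scene. Friction and masses are not known exactly. Their poses are not given: they have to be found in the camera images.
- coupon: the welded pipe coupon: a piece of steel pipe standing on end on the bench, outside diameter 48, bore 38, 50 tall, with a darker weld bead (proud by about 1) round its middle; about 0.25 kg. Origin at the centre of its underside, z up its axis
- coupon_center (a point): the coupon's middle, on its axis 25 above its underside. When the stick head stands 70 to 80 behind the flap the coupon is far enough in; it may lean on the head until the stick is drawn out, then settles flat
- pusher: push stick lying flat, about 0.3 kg: upright black grip post (36 along x, 24 wide, 64 tall); from it an aluminium bar (16 wide, 30 tall) runs along +x to a cross head (40 wide, 30 tall), front face at x = 180. Origin under the post's middle, all undersides flush. Balances at about x = 27. Grip the post across its 24 width, 40 to 52 above its underside
- chute: cool-down box, fixed, turned differently each time. Origin at bench level below the flap; +x is the way through, y across, z up. Entry deck: steel plate 18 high, x = -140 to 62, 100 wide. On it two fences 20 tall, 58 apart inside, from x = -46 to the gate, flaring to about 75 apart at x = -69
- chute_gate (a point): point on the deck's surface below the flap (x = 0 of the chute; axes as chute). Gate opening: 60 wide, 71 high over the deck; posts and header reach 40 to either side, top 99 above the bench. Behind it a clear plastic hood shuts the box above and at the sides: the flap is the only way in
- chute_entry (a point): point on the entry deck's surface, on the centre line, 85 in front of the flap and clear of the fences: a good place to stand the coupon. Axes as chute
- chute_nest (a point): centre of the recess floor, 8 above the bench, 98 behind the flap; axes as chute. The recess is 10 deep, x = 62 to 134 of the chute, 58 wide like the passage above it, ended by a wall at x = 134. A coupon slid along the deck drops upright into it as its rear edge passes x = 62 and can then go no further than the end wall
- flap (a joint): the gate's aluminium flap, top-hung on a free hinge 66 above the deck at x = 0 of the chute; 52 wide, 62 from hinge to lower edge, 0.07 kg. 0 = hanging shut, grows to 1.45 as its lower edge is pushed inwards (+x of the chute); it cannot swing outwards and falls shut by its own weight when nothing stands under it
- short_pipe: plain steel pipe piece standing on end, outside diameter 60, 34 tall; not the coupon, leave it alone. Origin at its underside's centre
- thin_pipe: plain steel pipe piece standing on end, outside diameter 34, 62 tall; not the coupon, leave it alone. Origin at its underside's centre
- wrench: open-ended wrench about 190 long lying on the bench; leave alone. Origin on its underside
- brush: hand brush about 180 long lying on the bench; leave alone. Origin on its underside
- tin: aluminium can, 66 diameter, 90 tall; leave alone. Origin at its underside's centre
- flange: steel flange lying flat, 90 diameter, 30 tall with a raised neck; leave alone. Origin at its underside's centre
- angle: short piece of steel angle, 90 long, 45 wide, 45 tall; leave alone. Origin at its underside's centre
Not all that is in view belongs to the job. What is shaped like the pusher but blue is not meant. Leave any blue look-alike of the coupon alone.

How it is judged (in metres and radians):
On the way, in this order (a step that is already met when the one before it is completed fails the run):
1. the coupon stands upright on the entry deck, in front of the flap (z of coupon_center in the frame of chute between 0.036 and 0.048 m and x of coupon_center in the frame of chute between -0.14 and -0.022 m and y of coupon_center in the frame of chute between -0.05 and 0.05 m and angle between the z axis of coupon and the z axis of chute, either way round below 0.15 rad), for 0.2 s.
2. the coupon, on the deck, has swung the flap open and is in the gate (value of joint flap above 0.5 rad and x of coupon_center in the frame of chute between -0.03 and 0.1 m and z of coupon_center in the frame of chute below 0.048 m).
3. the coupon has dropped into the recess behind the flap (x of coupon_center in the frame of chute between 0.08 and 0.116 m and y of coupon_center in the frame of chute between -0.015 and 0.015 m and z of coupon_center in the frame of chute below 0.037 m), for 0.2 s.
At the end, for the whole second after the job is handed in: coupon at rest upright (0.1 rad) in the recess: its middle 80 to 116 mm behind the flap, within 15 mm of the centre line, under 37 mm above the bench; flap shut (under 0.06 rad); push stick at rest flat on the bench (underside under 8 mm, tilt under 0.1 rad) (all of step 3 and angle between the z axis of coupon and the z axis of chute, either way round below 0.1 rad and linear speed of each of coupon, pusher below 0.02 m/s and value of joint flap below 0.06 rad and height (world z) of pusher below 0.008 m and angle between pusher's own z axis and vertical below 0.1 rad); the robot touches nothing.
It fails at once if the coupon is tipped over (more than 1 rad) (angle between the z axis of coupon and the z axis of chute, either way round above 1 rad).
It fails at once if another thing on the bench is moved more than 30 mm (distance of any of short_pipe, thin_pipe, wrench, brush, tin, flange, angle from where it was at the start of the episode above 0.03 m).
It also fails if it takes over 72 s, if anything falls off the work surface, if the arm or the gripper's body presses on something with over 40 N, if the wrist force passes 120 N, or if a joint passes its speed limit or range.

## Working session

There is one attempt and no reset: what is moved stays moved. The work goes in short steps, Python scripts to look and compute and a tool call to move; the robot and the scene stay as the last step left them, time stands still between calls to the robot, and variables do not carry over. Pictures are saved under pics/ and viewed, about 8 in all and at most 12, crops included, and the job is handed in when it is done.

Besides the shell and the picture viewer there is one more tool, called after "Emit:" as name(argument=value, ...) on one line, values as JSON. drive_tool: Moves the arm, as the interface text tells. Its arguments: {"type":"object","properties":{"rows":{"type":"array","items":{"type":"array","items":{"type":"array","items":{"type":"number"}}}},"grip":{"type":"number"},"newtons":{"type":"number"}},"required":["rows"]}

```bash
ls; mkdir -p pics; python3 - <<'E'
from cell import arm
import cv2
print(arm.observe())
for n in("top","scene"):
    m=arm.camera_model(n);print(n,m)
    cv2.imwrite(f"pics/{n}0.png",cv2.resize(arm.read_camera(n)[:,:,::-1],None,fx=1.5,fy=1.5,interpolation=cv2.INTER_CUBIC))
print(arm.camera_model("wrist"))
E
```

```text
pics
{'time': 0.0, 'joints': array([-7.58873245e+01,  1.18864452e+01,  8.84084321e+01, -7.40210633e-04,
        7.98408233e+01, -8.62404449e+00]), 'qvel': array([-0.02999733, -0.08771992, -0.03958373, -0.095577  ,  0.08106923,
       -0.05075865]), 'joint_torque': array([ 4.21897448e-04, -3.83038545e+01, -2.91595352e+01, -2.32875027e-04,
        1.05682301e-02, -3.77024833e-06]), 'eef_pos': array([ 222.01750646, -529.5528338 ,  228.07394029]), 'eef_rot': array([-89.98037168,   0.13427552, -67.26312561]), 'ft_force': array([0.12474233, 0.04706642, 0.00554303]), 'moment': array([-0.04197138, -0.0223378 ,  0.03104166]), 'gripper_width': 85.33060538483252}
top {'fx': 441.0230845180586, 'fy': 441.0230845180586, 'cx': 254.02157868691972, 'cy': 193.56775412520102, 'position': array([ 369.00372219,   37.16223659, 1317.43297174]), 'rotation': array([-170.24330349,   -0.22830009,  -88.31781153])}
scene {'fx': 364.9102041461245, 'fy': 364.9102041461245, 'cx': 257.1350331558807, 'cy': 190.43696400039303, 'position': array([1051.06185877,  796.05446382,  772.02316578]), 'rotation': array([-127.26396101,    1.01711037,  146.33485175])}
{'fx': 300.84697800785966, 'fy': 300.84697800785966, 'cx': 263.85304528806, 'cy': 192.1664511493473, 'tool_from_camera': array([[ 9.99999825e-01, -1.75677391e-04, -5.65511414e-04,
        -4.72119973e-01],
       [ 4.90679513e-04, -2.88798654e-01,  9.57389731e-01,
        -1.44211498e+02],
       [-3.31510665e-04, -9.57389840e-01, -2.88798517e-01,
         7.49605872e+01],
       [ 0.00000000e+00,  0.00000000e+00,  0.00000000e+00,
         1.00000000e+00]])}
```

View pics/top0.png

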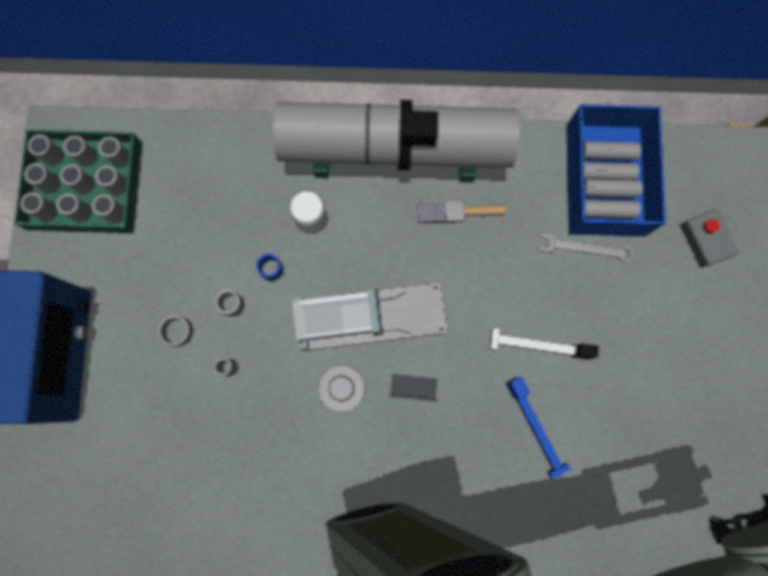

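View pics/scene0.png

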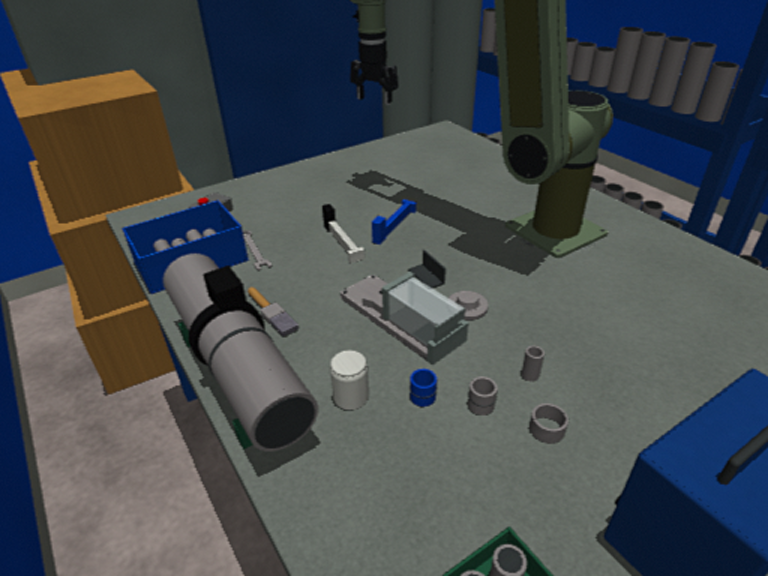

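Candidates in the top view (1.5x pixels) are the coupon (229,302), with the bead visible in the scene view at (482,395); the short pipe (176,330); the thin pipe (226,367); and the blue look-alike (268,266). The pusher is the white stick with the black post (587,351), its head at (495,339), and the blue stick is not meant. The chute's flap is near (378,312), with the way through pointing image-left.

```bash
cat > h.py <<'E'
import numpy as np,cv2
from cell import arm
from scipy.spatial.transform import Rotation as R
def pose():
    o=arm.observe();T=np.eye(4);T[:3,:3]=R.from_euler('xyz',o['eef_rot'],degrees=True).as_matrix();T[:3,3]=o['eef_pos'];return T
def cam(n,T=None):
    m=arm.camera_model(n);K=np.array([[m['fx'],0,m['cx']],[0,m['fy'],m['cy']],[0,0,1.]])
    if n=='wrist': C=(pose() if T is None else T)@m['tool_from_camera']
    else:
        C=np.eye(4);C[:3,:3]=R.from_euler('xyz',m['rotation'],degrees=True).as_matrix();C[:3,3]=m['position']
    return K,C
def back(kc,uv,z):
    K,C=kc;d=C[:3,:3]@np.linalg.solve(K,[uv[0],uv[1],1]);return C[:3,3]+d*(z-C[2,3])/d[2]
def proj(kc,P):
    K,C=kc;p=(np.atleast_2d(P)-C[:3,3])@C[:3,:3];q=p@K.T;return q[:,:2]/q[:,2:]
def place(xy,yaw,P):  # object-frame points to world
    P=np.atleast_2d(np.array(P,float)).copy();return P@R.from_euler('z',yaw,degrees=True).as_matrix().T+[xy[0],xy[1],0]
def to_tool(T,P): # world point -> shift in tool axes, cm
    return (np.asarray(P)-T[:3,3])@T[:3,:3]/10
CH=[[[-140,-50,18],[62,-50,18],[62,50,18],[-140,50,18],[-140,-50,18]],[[0,-40,99],[0,40,99],[0,40,18],[0,-40,18],[0,-40,99]],[[-69,37.5,38],[-46,29,38],[0,29,38]],[[-69,-37.5,38],[-46,-29,38],[0,-29,38]]]
PU=[[[-18,-12,64],[18,-12,64],[18,12,64],[-18,12,64],[-18,-12,64]],[[180,-20,30],[180,20,30]],[[18,8,30],[165,8,30]],[[18,-8,30],[165,-8,30]]]
def circ(d,z):
    a=np.linspace(0,2*np.pi,25);return [np.c_[d/2*np.cos(a),d/2*np.sin(a),0*a+z].tolist()]
CO=circ(48,50)+circ(48,0)
def draw(img,kc,xy,yaw,polys,s,off,c):
    for p in polys:
        q=(proj(kc,place(xy,yaw,p))-off+.5)*s-.5
        cv2.polylines(img,[np.round(q*8).astype(int)],False,c,1,cv2.LINE_AA,3)
E
python3 - <<'E'
from h import *
t=cam('top');f=lambda u,v,z:back(t,((u+.5)/1.5-.5,(v+.5)/1.5-.5),z)[:2]
co=f(229,302,50);print('coupon',co)
for n,p in dict(short=(176,330,34),thin=(226,367,62),blue=(268,266,50),tin=(307,206,90),flange=(341,388,30),angle=(414,386,45)).items():print(n,f(*p).round())
a=f(440,286,18);b=f(446,332,18);mid=(a+b)/2
d=np.array([-(b-a)[1],(b-a)[0]]);yw=np.degrees(np.arctan2(d[1],d[0]))
g1=f(378,291,99);g2=f(381,333,99);gm=(g1+g2)/2
v=gm-mid;yaw=np.degrees(np.arctan2(v[1],v[0]));ch=gm;print('deckend',a,b,'gate',g1,g2,'yaw',yw,yaw,np.hypot(*v))
p=f(588,351,64);h=f(495,339,30);v=h-p;py=np.degrees(np.arctan2(v[1],v[0]));print('push',p,h,py,np.hypot(*v))
np.savez('est.npz',ch=ch,yaw=yaw,p=p,py=py,co=co)
for n,o,w in(("top",(150,170),(260,120)),("scene",(200,120),(180,170))):
    s=3;im=arm.read_camera(n)[:,:,::-1];im=cv2.resize(im[o[1]:o[1]+w[1],o[0]:o[0]+w[0]],None,fx=s,fy=s,interpolation=cv2.INTER_CUBIC);k=cam(n)
    draw(im,k,ch,yaw,CH,s,o,(0,0,255));draw(im,k,p,py,PU,s,o,(0,255,0));draw(im,k,co,0,CO,s,o,(255,255,0))
    cv2.imwrite(f'pics/{n}1.png',im)
E
```

```text
coupon [555.75118903 332.61728797]
short [500. 436.]
thin [430. 327.]
blue [629. 261.]
tin [741. 186.]
flange [398. 110.]
angle [405. -29.]
deckend [605.33878682 -78.34166507] [513.50814185 -91.49630234] gate [577.63003765  44.56840191] [499.06435153  36.64699232] yaw -81.84790272322869 99.53121431371112 127.2837646511639
push [ 480.26142167 -356.50995818] [ 501.30873907 -186.1033363 ] 82.95892533472758 171.70150363854347
```

View pics/top1.png

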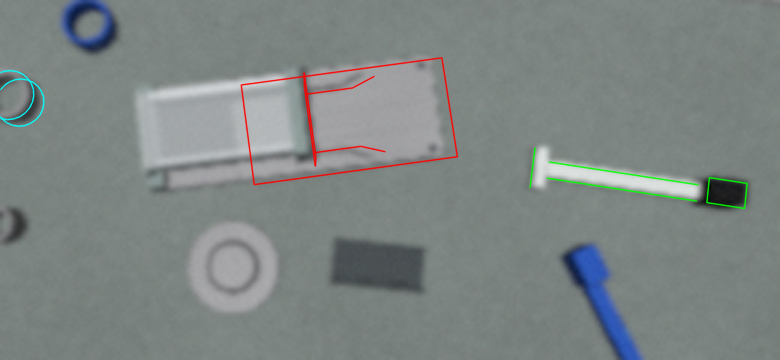

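View pics/scene1.png

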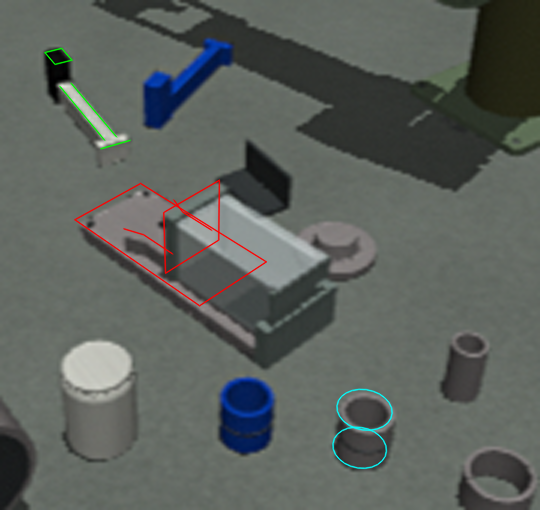

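The top overlay shows the pusher fits and the chute's yaw is nearer 95–96° (its deck runs (440,60)–(446,158) in the crop). In the scene crop the coupon's ring fits the model at (362,410), and its bead is visible. Next I move above the chute for a close wrist look.

```bash
python3 - <<'E'
from h import *
T=pose();print(to_tool(T,[530,-60,230]), np.radians(73.3))
E
```

```text
[-31.43551452  -0.09160335  46.5583884 ] 1.2793263417118435
```

Emit:
drive_tool(rows=[[[-31.4,0,46.6,0,-1.28,0],[-31.4,0,46.6,0,-1.28,0],[-31.4,0,46.6,0,-1.28,0],[-31.4,0,46.6,0,-1.28,0],[-31.4,0,46.6,0,-1.28,0],[-31.4,0,46.6,0,-1.28,0],[-31.4,0,46.6,0,-1.28,0],[-31.4,0,46.6,0,-1.28,0],[-31.4,0,46.6,0,-1.28,0],[-31.4,0,46.6,0,-1.28,0],[-31.4,0,46.6,0,-1.28,0],[-31.4,0,46.6,0,-1.28,0]]])

```text
time: 1.7
eef_pos: [530.0, -61.9, 229.1]
eef_rot: [-90.0, 0.0, 6.0]
ft_force: [0.0, -0.6, -0.2]
gripper_width: 85.2
```

```bash
python3 - <<'E'
from h import *
T=pose();print(T.round(2));im=arm.read_camera('wrist')[:,:,::-1];np.save('T1.npy',T);cv2.imwrite('pics/w1raw.png',im)
cv2.imwrite('pics/w1.png',cv2.resize(im,None,fx=1.56,fy=1.56,interpolation=cv2.INTER_CUBIC))
E
```

```text
[[ 9.9000e-01 -0.0000e+00 -1.0000e-01  5.2997e+02]
 [ 1.0000e-01 -0.0000e+00  9.9000e-01 -6.1910e+01]
 [-0.0000e+00 -1.0000e+00 -0.0000e+00  2.2911e+02]
 [ 0.0000e+00  0.0000e+00  0.0000e+00  1.0000e+00]]
```

View pics/w1.png

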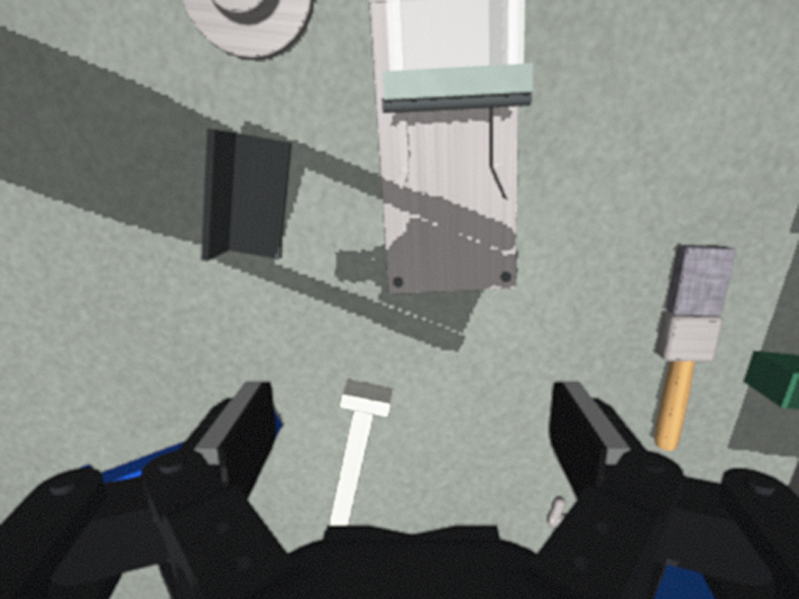

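```bash
python3 - <<'E'
from h import *
T=np.load('T1.npy');k=cam('wrist',T);s=1.56;f=lambda u,v,z:back(k,((u+.5)/s-.5,(v+.5)/s-.5),z)[:2]
L=f(388,293,18);Rr=f(516,285,18);L2=f(374,5,18);R2=f(519,112,18)
an=lambda v:np.degrees(np.arctan2(v[1],v[0]))
print(L,Rr,np.hypot(*(L-Rr)),'yaws',an(L-Rr)-90,an(L2-L),an(R2-Rr))
yaw=np.mean([an(L-Rr)-90,an(L2-L),an(R2-Rr)])
yaw=an(L2-L+(R2-Rr))
u=np.array([np.cos(np.radians(yaw)),np.sin(np.radians(yaw))]);ch=(L+Rr)/2+140*u
g=[f(385,98,99),f(531,92,99)];print('hdr front',g,[(x-ch)@u for x in g],[(x-ch)@[-u[1],u[0]] for x in g])
h=[f(342,404,30),f(389,415,30)];hh=[f(347,381,30),f(392,387,30)]
print('head',h,hh)
print('ch',ch,yaw)
h1,h2=f(347,381,0),f(392,387,0)
im=cv2.imread('pics/w1.png')
hf=np.mean([f(342,395,30),f(391,403,30)],0)
py=82.96;p=np.load('est.npz')['p'];print('p',p,'head front now',hf)
draw(im,k,ch,yaw,CH,s,(0,0),(0,0,255));draw(im,k,p,py,PU,s,(0,0),(0,160,0));cv2.imwrite('pics/w1o.png',im)
np.savez('est.npz',ch=ch,yaw=yaw,p=p,py=py,co=np.load('est.npz')['co'])
print('to coupon',to_tool(T,[554,333,180]))
E
```

```text
[515.14108299 -90.5100695 ] [614.30264137 -73.65846481] 100.58325527697248 yaws -260.35524566455297 97.77175552908558 98.65522076342451
hdr front [array([505.62116194,  41.95005406]), array([583.56051287,  53.06520821])] [np.float64(-8.865109941232648), np.float64(-8.862971405965181)] [np.float64(41.00056364579287), np.float64(-37.727379753003156)]
head [array([ 486.33597315, -185.10296553]), array([ 525.53130054, -191.25820803])] [array([ 489.08706256, -163.94422997]), array([ 525.66002353, -165.53285221])]
ch [544.95981689  56.51393473] 98.114829364814
p [ 480.26142167 -356.50995818] head front now [ 506.00377471 -178.47963676]
to coupon [ 6.49214242  4.90165569 39.02851587]
```

View pics/w1o.png

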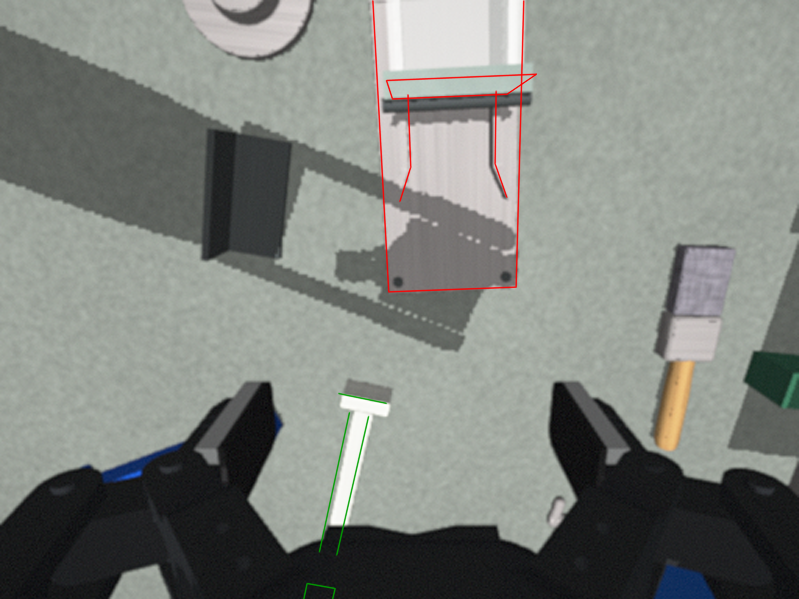

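The wrist view shows the deck's near corners at (388,293) and (516,285), and the chute model sits on it (yaw about 98.7°). The pusher head is at (366,400), and its bar runs to (341,525). Now to the coupon.

Emit:
drive_tool(rows=[[[6.5,4,39,0,-0.047,0],[6.5,4,39,0,-0.047,0],[6.5,4,39,0,-0.047,0],[6.5,4,39,0,-0.047,0],[6.5,4,39,0,-0.047,0],[6.5,4,39,0,-0.047,0],[6.5,4,39,0,-0.047,0],[6.5,4,39,0,-0.047,0],[6.5,4,39,0,-0.047,0]]])

```text
time: 2.88
eef_pos: [554.5, 331.9, 189.4]
eef_rot: [-90.1, 0.0, 8.6]
ft_force: [-0.4, -0.6, -0.4]
gripper_width: 85.3
```

```bash
python3 - <<'E'
from h import *
e=dict(np.load('est.npz'));yo=e['yaw'];u=lambda a:np.array([np.cos(np.radians(a)),np.sin(np.radians(a))])
ch=e['ch']-140*u(yo)+140*u(98.7);e['ch']=ch;e['yaw']=98.7;np.savez('est.npz',**e);print(ch)
T=pose();print(T[:3,3]);im=arm.read_camera('wrist')[:,:,::-1];np.save('T2.npy',T);k=cam('wrist',T)
q=proj(k,[554,333,50])[0];print(q)
s=1.56;im=cv2.resize(im,None,fx=s,fy=s,interpolation=cv2.INTER_CUBIC)
draw(im,k,(554,333),0,CO,s,(0,0),(255,255,0));cv2.imwrite('pics/w2.png',im)
E
```

```text
[543.54534735  56.304877  ]
[554.53566721 331.92390897 189.39633693]
[262.27664843 180.00956463]
```

View pics/w2.png

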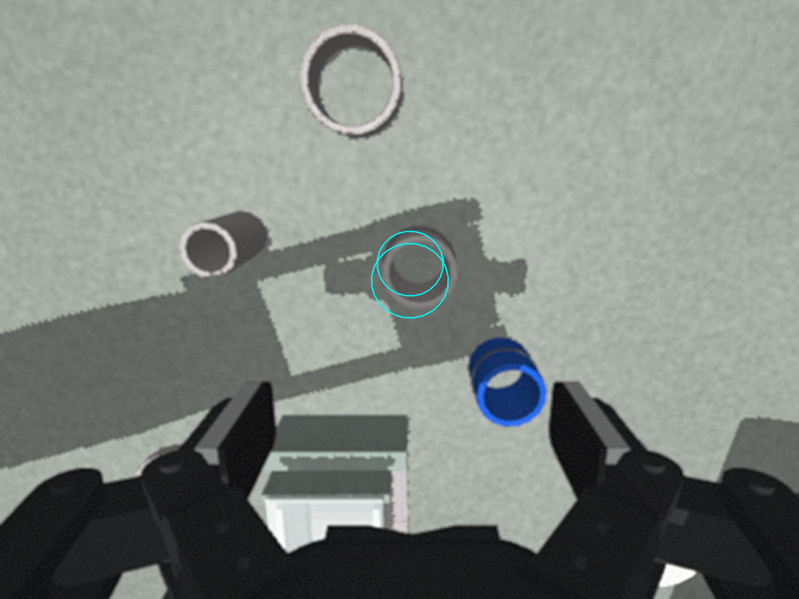

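The ring of the coupon is centred near (419,270), against my model's (410,280). I'll correct for that.

```bash
python3 - <<'E'
from h import *
T=np.load('T2.npy');k=cam('wrist',T);s=1.56
c=back(k,((419.5)/s-.5,(270)/s-.5),50);print(c)
print(to_tool(T,[c[0],c[1],41]))
E
```

```text
[558.75729087 341.21515457  50.        ]
[ 0.56010041 14.83868849  0.86938669]
```

Emit:
drive_tool(rows=[[[0.56,4,0.87,0,0,0],[0.56,8,0.87,0,0,0],[0.56,12,0.87,0,0,0],[0.56,14.8,0.87,0,0,0],[0.56,14.8,0.87,0,0,0],[0.56,14.8,0.87,0,0,0]]])

```text
time: 3.68
eef_pos: [559.7, 343.0, 43.0]
eef_rot: [-90.0, -0.1, 8.7]
ft_force: [0.2, 0.2, 0.7]
gripper_width: 85.5
```

Emit:
drive_tool(rows=[[[0,0,0,0,0,0],[0,0,0,0,0,0],[0,0,0,0,0,0],[0,0,0,0,0,0],[0,0,0,0,0,0],[0,0,0,0,0,0],[0,0,0,0,0,0],[0,0,0,0,0,0]]], grip=3.5, newtons=40)

```text
time: 4.68
eef_pos: [559.1, 343.9, 43.4]
eef_rot: [-90.0, -0.1, 8.8]
ft_force: [-0.9, -1.0, 5.9]
gripper_width: 43.8
```

Emit:
drive_tool(rows=[[[0,0,0,0,0,0],[0,0,0,0,0,0]]])

```text
time: 4.92
eef_pos: [559.1, 343.9, 43.4]
eef_rot: [-90.0, -0.1, 8.8]
ft_force: [-1.8, -1.1, 5.6]
gripper_width: 44.0
```

```bash
python3 - <<'E'
from h import *
o=arm.observe();print(o['gripper_width'],o['ft_force'],o['eef_pos'])
w=arm.read_camera('wrist')[:,:,::-1];s=arm.read_camera('scene')[:,:,::-1]
P=proj(cam('scene'),[558,342,25])[0];x,y=int(P[0])-65,int(P[1])-60
a=cv2.resize(s[y:y+120,x:x+130],None,fx=3,fy=3,interpolation=cv2.INTER_CUBIC)
b=cv2.resize(w[100:340,160:420],None,fx=1.5,fy=1.5,interpolation=cv2.INTER_CUBIC)
cv2.imwrite('pics/g3.png',np.hstack([a,b]))
E
```

```text
43.988951172612204 [-1.84842475 -1.05600731  5.56934988] [559.08607921 343.90882675  43.39170672]
```

View pics/g3.png

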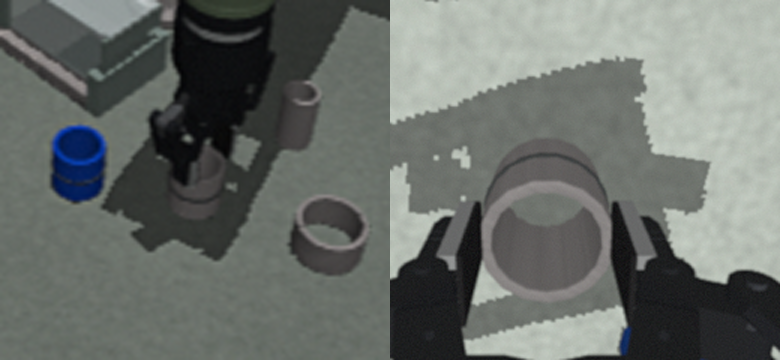

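Both views show the coupon centred between the pads, its ring at about (545,240) in the right half. I'll lift it, carry it over the box and place it.

```bash
python3 - <<'E'
from h import *
e=np.load('est.npz');T=pose();p=place(e['ch'],e['yaw'],[-92,0,0])[0];print(p)
for z in(200,61.5):print(to_tool(T,[p[0],p[1],z]))
E
```

```text
[557.46134281 -34.63656059   0.        ]
[ -5.90204316 -15.68434201 -37.38251504]
[ -5.93121543  -1.83437331 -37.38651331]
```

Emit:
drive_tool(rows=[[[0,-1,0,0,0,0],[0,-4,0,0,0,0],[0,-9,0,0,0,0],[0,-14,0,0,0,0],[0,-15.5,0,0,0,0],[0,-15.5,0,0,0,0]]])

```text
time: 5.78
eef_pos: [558.5, 343.7, 196.8]
eef_rot: [-90.0, -0.1, 8.8]
ft_force: [-0.1, -0.3, -2.6]
gripper_width: 44.0
```

Emit:
drive_tool(rows=[[[-0.5,0,-3,0,0,0],[-1.3,0,-8,0,0,0],[-2.1,0,-13,0,0,0],[-3,0,-19,0,0,0],[-3.9,0,-25,0,0,0],[-4.8,0,-31,0,0,0],[-5.5,0,-35,0,0,0],[-5.9,0,-37.4,0,0,0],[-5.9,0,-37.4,0,0,0],[-5.9,0,-37.4,0,0,0]]])

```text
time: 7.02
eef_pos: [555.5, -34.3, 193.9]
eef_rot: [-89.9, 0.2, 8.8]
ft_force: [-0.5, 1.0, -1.9]
gripper_width: 43.8
```

```bash
python3 - <<'E'
from h import *
e=np.load('est.npz');p=place(e['ch'],e['yaw'],[-92,0,0])[0]
T=pose();print(to_tool(T,[p[0],p[1],63]),T[:3,3])
im=arm.read_camera('wrist')[:,:,::-1];k=cam('wrist',T);s=1.56;im=cv2.resize(im,None,fx=s,fy=s,interpolation=cv2.INTER_CUBIC)
draw(im,k,e['ch'],float(e['yaw']),CH,s,(0,0),(0,0,255));cv2.imwrite('pics/w4.png',im)
E
```

```text
[ 0.24077439 13.09075977 -0.09695961] [555.4946138  -34.26182199 193.91802028]
```

View pics/w4.png

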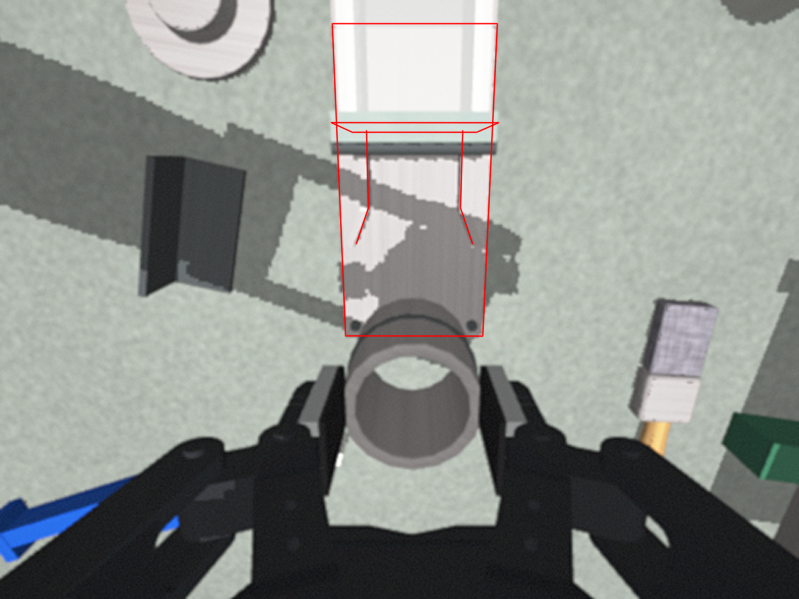

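The chute overlay matches the picture (gate at row 130, deck end at row 335) and the coupon hangs upright at (412,405). I'll lower it.

Emit:
drive_tool(rows=[[[0.2,3,-0.1,0,0,0],[0.2,7,-0.1,0,0,0],[0.2,10,-0.1,0,0,0],[0.2,11.5,-0.1,0,0,0],[0.2,12,-0.1,0,0,0],[0.2,12,-0.1,0,0,0],[0.2,12,-0.1,0,0,0]]])

```text
time: 7.95
eef_pos: [560.3, -36.0, 77.8]
eef_rot: [-90.1, -0.2, 8.8]
ft_force: [1.0, -0.6, -2.4]
gripper_width: 43.7
```

Emit:
drive_tool(rows=[[[-0.15,0.8,0,0,0,0],[-0.15,1.3,0,0,0,0],[-0.15,1.3,0,0,0,0],[-0.15,1.3,0,0,0,0]]])

```text
time: 8.45
eef_pos: [557.6, -36.1, 63.2]
eef_rot: [-90.0, 0.0, 8.8]
ft_force: [0.9, -0.0, -3.0]
gripper_width: 43.8
```

Emit:
drive_tool(rows=[[[0,0.06,0,0,0,0],[0,0.12,0,0,0,0],[0,0.18,0,0,0,0],[0,0.18,0,0,0,0]]])

```text
time: 8.95
eef_pos: [557.7, -35.9, 61.7]
eef_rot: [-90.0, -0.0, 8.8]
ft_force: [-1.0, 0.9, 0.1]
gripper_width: 44.0
```

Contact is just made, so I'll release and rise.

Emit:
drive_tool(rows=[[[0,0,0,0,0,0],[0,0,0,0,0,0],[0,0,0,0,0,0],[0,0,0,0,0,0],[0,0,0,0,0,0],[0,0,0,0,0,0],[0,-1.5,0,0,0,0],[0,-5,0,0,0,0],[0,-10,0,0,0,0],[0,-15,0,0,0,0],[0,-15,0,0,0,0]]], grip=8.5)

```text
time: 10.32
eef_pos: [561.6, -36.8, 218.7]
eef_rot: [-90.3, -0.7, 8.8]
ft_force: [0.2, 0.6, -0.6]
gripper_width: 85.2
```

```bash
python3 - <<'E'
from h import *
T=pose();print(T[:3,3])
e=np.load('est.npz')
c=np.array([500,-200]);print('over pusher',to_tool(T,[490,-320,230]))
E
```

```text
[561.57063191 -36.84335412 218.73664756]
over pusher [-11.37839765  -1.13792964 -26.89807109]
```

Emit:
drive_tool(rows=[[[-2,-0.5,-4.5,0,0.06,0],[-4,-1,-10,0,0.12,0],[-6.5,-1,-16,0,0.18,0],[-9,-1,-21,0,0.24,0],[-10.6,-1,-25,0,0.29,0],[-11.4,-1,-26.9,0,0.29,0],[-11.4,-1,-26.9,0,0.29,0],[-11.4,-1,-26.9,0,0.29,0]]])

```text
time: 11.32
eef_pos: [486.2, -317.6, 221.2]
eef_rot: [-89.9, 0.0, -7.8]
ft_force: [0.6, 0.0, 0.1]
gripper_width: 85.3
```

```bash
python3 - <<'E'
from h import *
e=np.load('est.npz')
T=pose();print(T[:3,3]);np.save('T5.npy',T)
im=arm.read_camera('wrist')[:,:,::-1];k=cam('wrist',T);s=1.56;im=cv2.resize(im,None,fx=s,fy=s,interpolation=cv2.INTER_CUBIC)
v=np.array([506,-178.5])-e['p'];draw(im,k,e['p'],np.degrees(np.arctan2(v[1],v[0])),PU,s,(0,0),(0,160,0))
draw(im,k,place(e['ch'],e['yaw'],[-92,0,0])[0],0,[(np.array(c)+[0,0,18]).tolist() for c in CO],s,(0,0),(255,255,0))
cv2.imwrite('pics/w5.png',im)
E
```

```text
[ 486.24225115 -317.63227988  221.22202037]
```

View pics/w5.png

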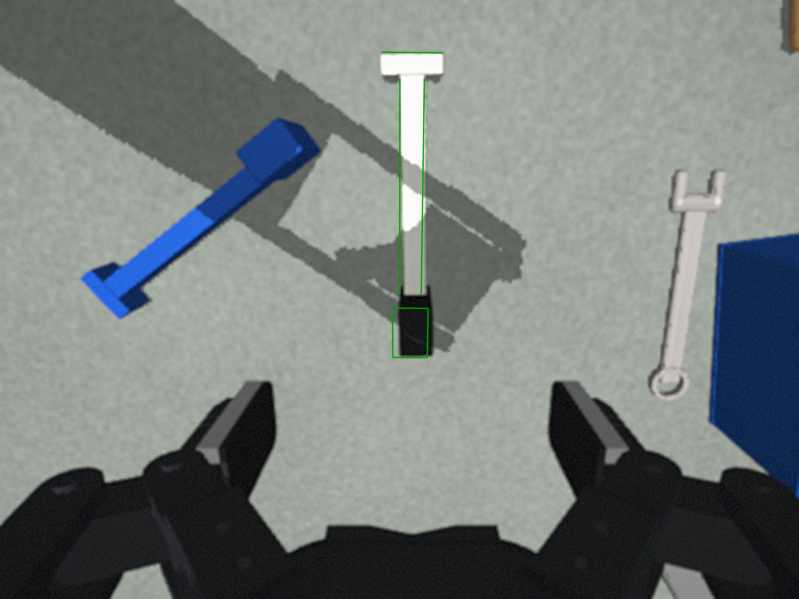

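The post top is centred near (416,332) and the head front at (412,52), so it is my green model shifted slightly at the post.

```bash
python3 - <<'E'
from h import *
e=dict(np.load('est.npz'));T=np.load('T5.npy');k=cam('wrist',T);s=1.56;f=lambda u,v,z:back(k,((u+.5)/s-.5,(v+.5)/s-.5),z)[:2]
p=f(415.5,332,64);h=f(412,52,30);v=h-p;y=np.degrees(np.arctan2(v[1],v[0]));print(p,h,y,np.hypot(*v))
b=f(413.5,285,30);v2=h-b;print(np.degrees(np.arctan2(v2[1],v2[0])))
p=h-180*v/np.hypot(*v);e['p']=p;e['py']=y;np.savez('est.npz',**e)
for z in(90,49):print(to_tool(T,[p[0],p[1],z]))
E
```

```text
[ 484.26712102 -356.50326687] [ 506.17236978 -178.34732875] 82.99035274453226 179.4975716036843
82.64236468048357
[ 0.33525417 13.11695605 -3.94543118]
[ 0.33713613 17.21695219 -3.95073561]
```

Emit:
drive_tool(rows=[[[0.34,4,-3.95,0,-0.012,0],[0.34,9,-3.95,0,-0.012,0],[0.34,13,-3.95,0,-0.012,0],[0.34,16,-3.95,0,-0.012,0],[0.34,17,-3.95,0,-0.012,0],[0.34,17,-3.95,0,-0.012,0],[0.34,17,-3.95,0,-0.012,0]]], grip=6)

```text
time: 12.25
eef_pos: [485.2, -359.5, 53.4]
eef_rot: [-90.1, -0.2, -7.1]
ft_force: [0.1, 0.1, 0.6]
gripper_width: 60.2
```

Emit:
drive_tool(rows=[[[-0.05,0.4,0.2,0,0,0],[-0.05,0.4,0.2,0,0,0],[-0.05,0.4,0.2,0,0,0]]])

```text
time: 12.62
eef_pos: [483.7, -356.9, 47.8]
eef_rot: [-90.0, -0.0, -7.2]
ft_force: [0.0, -0.3, 0.1]
gripper_width: 60.0
```

Emit:
drive_tool(rows=[[[0,0,0,0,0,0],[0,0,0,0,0,0],[0,0,0,0,0,0],[0,0,0,0,0,0],[0,0,0,0,0,0],[0,0,0,0,0,0],[0,0,0,0,0,0],[0,0,0,0,0,0]]], grip=1.2, newtons=100)

```text
time: 13.62
eef_pos: [483.8, -357.1, 47.9]
eef_rot: [-90.0, -0.0, -7.2]
ft_force: [-1.6, 0.7, 4.6]
gripper_width: 21.4
```

Emit:
drive_tool(rows=[[[0,-1,0,0,0,0],[0,-3,0,0,0,0],[0,-6,0,0,0,0],[0,-7,0,0,0,0],[0,-7,0,0,0,0],[0,-7,0,0,0,0]]])

```text
time: 14.38
eef_pos: [482.9, -356.1, 116.3]
eef_rot: [-89.9, 0.1, -7.2]
ft_force: [0.4, 0.4, -3.0]
gripper_width: 21.5
```

```bash
python3 - <<'E'
from h import *
e=np.load('est.npz');T=pose();print(T[:3,3],arm.observe()['moment'])
p=place(e['ch'],e['yaw'],[-330,0,0])[0];print(p,to_tool(T,[p[0],p[1],T[2,3]]),e['yaw'])
E
```

```text
[ 482.87680284 -356.05186456  116.26360168] [-0.03324655  0.0305697  -0.04928847]
[ 593.46141803 -269.89810565    0.        ] [ 9.89766441e+00 -3.79159134e-03  9.92726034e+00] 98.7
```

Emit:
drive_tool(rows=[[[1,0,1,0,-0.03,0],[3,0,3,0,-0.08,0],[5.5,0,5.5,0,-0.15,0],[8,0,8,0,-0.22,0],[9.5,0,9.5,0,-0.265,0],[9.9,0,9.9,0,-0.2775,0],[9.9,0,9.9,0,-0.2775,0],[9.9,0,9.9,0,-0.2775,0],[9.9,0,9.9,0,-0.2775,0]]])

```text
time: 15.5
eef_pos: [593.5, -271.7, 117.5]
eef_rot: [-90.0, 0.0, 8.7]
ft_force: [0.1, -0.3, -2.4]
gripper_width: 21.5
```

```bash
python3 - <<'E'
from h import *
e=np.load('est.npz');T=pose();o=arm.observe();print(o['eef_pos'],o['eef_rot'])
p=place(e['ch'],e['yaw'],[-328,0,0])[0];print(to_tool(T,[p[0],p[1],71]))
w=arm.read_camera('wrist')[:,:,::-1];k=cam('wrist',T);s=1.56;im=cv2.resize(w,None,fx=s,fy=s,interpolation=cv2.INTER_CUBIC)
draw(im,k,e['ch'],float(e['yaw']),CH,s,(0,0),(0,0,255))
draw(im,k,T[:2,3],98.7,[(np.array(c)+[0,0,T[2,3]-47.9]).tolist() for c in PU],s,(0,0),(0,160,0))
draw(im,k,place(e['ch'],e['yaw'],[-92,0,0])[0],0,[(np.array(c)+[0,0,18]).tolist() for c in CO],s,(0,0),(255,255,0))
cv2.imwrite('pics/w6.png',im)
E
```

```text
[ 593.46744422 -271.73577394  117.52039019] [-9.00002837e+01  1.82319934e-02  8.65068566e+00]
[0.02835278 4.65202834 0.38178984]
```

View pics/w6.png

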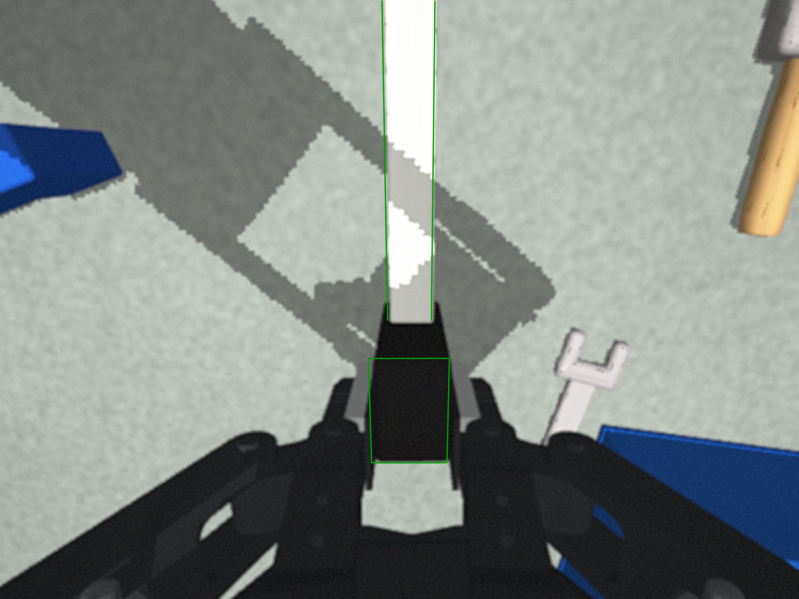

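The bar and post overlay match the picture, so the stick is held straight along the chute axis. Now I lower it to deck clearance.

Emit:
drive_tool(rows=[[[0,2,0.2,0,0,0],[0,4,0.4,0,0,0],[0.03,4.75,0.4,0,0,0],[0.03,4.75,0.4,0,0,0],[0.03,4.75,0.4,0,0,0],[0.03,4.75,0.4,0,0,0]]])

```text
time: 16.3
eef_pos: [594.6, -267.4, 71.0]
eef_rot: [-90.1, -0.1, 8.7]
ft_force: [0.1, 0.1, -2.3]
gripper_width: 21.2
```

Emit:
drive_tool(rows=[[[0,0.05,0.8,0,0,0],[0,0.05,2,0,0,0],[0,0.05,3,0,0,0],[0,0.05,4,0,0,0],[0,0.05,5,0,0,0]]])

```text
time: 16.92
eef_pos: [586.3, -216.9, 69.7]
eef_rot: [-90.0, -0.0, 8.7]
ft_force: [0.4, -0.9, -2.7]
gripper_width: 21.3
```

```bash
python3 - <<'E'
from h import *
e=np.load('est.npz');T=pose();d=T[:2,3]-e['ch'];a=np.radians(98.7);u=np.array([np.cos(a),np.sin(a)]);print('post x,y',d@u,d@[-u[1],u[0]],T[2,3],arm.observe()['ft_force'],arm.observe()['eef_rot'])
w=arm.read_camera('wrist')[:,:,::-1];t=arm.read_camera('top')[:,:,::-1];s=arm.read_camera('scene')[:,:,::-1]
A=cv2.resize(w[:200,130:400],None,fx=1.48,fy=1.48);c=lambda im,n,P,hw:(lambda q:cv2.resize(im[int(q[1])-hw:int(q[1])+hw,int(q[0])-hw:int(q[0])+hw],(296,296),interpolation=cv2.INTER_CUBIC))(proj(cam(n),P)[0])
np.save('comp1.npy',np.array(0));P=np.r_[e['ch']-40*u,30]
B=np.hstack([c(t,'top',P,45),c(s,'scene',P,45)]);A=cv2.resize(A,(592,438))[:300]
cv2.imwrite('pics/c7.png',np.vstack([B,A]))
E
```

```text
post x,y -276.5366904141099 -0.9793326304730435 69.707777631351 [ 0.39402118 -0.90725608 -2.7013325 ] [-9.00296556e+01 -2.20746586e-02  8.74990920e+00]
```

Emit:
drive_tool(rows=[[[-0.03,0,0.8,0,0,0],[-0.06,0,1.6,0,0,0],[-0.08,0,2.4,0,0,0],[-0.08,0,3.2,0,0,0],[-0.08,0,4,0,0,0],[-0.08,0,4.8,0,0,0],[-0.08,0,5.6,0,0,0],[-0.08,0,6.4,0,0,0],[-0.08,0,7.2,0,0,0],[-0.08,0,8,0,0,0],[-0.08,0,8.8,0,0,0],[-0.08,0,9.6,0,0,0]]])

```text
time: 18.58
eef_pos: [570.8, -122.1, 69.5]
eef_rot: [-90.0, 0.0, 8.7]
ft_force: [0.4, -1.2, -3.2]
gripper_width: 21.5
```

Emit:
drive_tool(rows=[[[0,0,0.8,0,0,0],[0,0,1.6,0,0,0],[0,0,2.4,0,0,0],[0,0,3.2,0,0,0],[0,0,4,0,0,0],[0,0,4.8,0,0,0],[0,0,5.6,0,0,0],[0,0,6.2,0,0,0],[0,0,6.8,0,0,0],[0,0,7.3,0,0,0],[0,0,7.6,0,0,0],[0,0,7.6,0,0,0]]])

```text
time: 20.08
eef_pos: [559.2, -47.2, 69.4]
eef_rot: [-90.0, 0.0, 8.7]
ft_force: [0.0, 0.7, -2.6]
gripper_width: 21.5
```

```bash
python3 - <<'E'
from h import *
e=np.load('est.npz');T=pose();d=T[:2,3]-e['ch'];a=np.radians(98.7);u=np.array([np.cos(a),np.sin(a)]);print('head x,y',d@u+180,d@[-u[1],u[0]],T[2,3])
E
```

```text
head x,y 75.29850708666456 0.1922566596056482 69.37461485800445
```

Now draw the stick straight back out of the gate.

Emit:
drive_tool(rows=[[[0,0,-0.6,0,0,0],[0,0,-1.4,0,0,0],[0,0,-2.6,0,0,0],[0,0,-4,0,0,0],[0,0,-5.6,0,0,0],[0,0,-7.2,0,0,0],[0,0,-9,0,0,0],[0,0,-11,0,0,0],[0,0,-13.5,0,0,0],[0,0,-17,0,0,0],[0,0,-21,0,0,0],[0,0,-25,0,0,0]]])

```text
time: 21.58
eef_pos: [597.4, -297.2, 69.4]
eef_rot: [-90.0, -0.0, 8.7]
ft_force: [0.9, -0.3, -2.9]
gripper_width: 21.2
```

```bash
python3 - <<'E'
from h import *
e=np.load('est.npz');T=pose();print(T[:3,3],arm.observe()['ft_force'])
a=np.radians(98.7);u=np.array([np.cos(a),np.sin(a)])
t=arm.read_camera('top')[:,:,::-1];s=arm.read_camera('scene')[:,:,::-1];w=arm.read_camera('wrist')[:,:,::-1]
def c(im,n,P,hw):
    q=proj(cam(n),P)[0];return cv2.resize(im[int(q[1])-hw:int(q[1])+hw,int(q[0])-hw:int(q[0])+hw],(400,400),interpolation=cv2.INTER_CUBIC)
P=np.r_[e['ch']+70*u,40];print(proj(cam('wrist',T),P))
cv2.imwrite('pics/c8.png',np.hstack([c(t,'top',P,35),c(s,'scene',P,40)]))
E
```

```text
[ 597.43837527 -297.1605763    69.40787855] [ 0.94883272 -0.26025468 -2.93753263]
[[  260.03155875 -1632.13490227]]
```

View pics/c8.png

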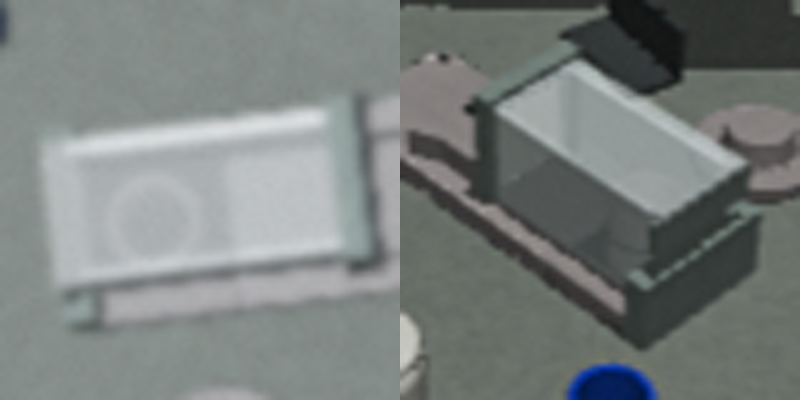

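The top crop shows the coupon as a circle at (155,217) inside the recess, under the hood, with the gate clear. Now to lay the stick on the bench in front of the deck.

Emit:
drive_tool(rows=[[[-1,0,0.3,0,0,0],[-2.5,0,0.3,0,0,0],[-3,0.6,0.3,0,0,0],[-3,1.4,0.3,0,0,0],[-3,1.8,0.3,0,0,0],[-3,1.95,0.3,0,0,0],[-3,1.95,0.3,0,0,0],[-3,1.95,0.3,0,0,0]]])

```text
time: 22.72
eef_pos: [567.6, -296.4, 50.2]
eef_rot: [-90.0, -0.0, 8.7]
ft_force: [0.6, 0.5, -2.1]
gripper_width: 21.3
```

Emit:
drive_tool(rows=[[[0,0.08,0,0,0,0],[0,0.15,0,0,0,0],[0,0.2,0,0,0,0],[0,0.23,0,0,0,0],[0,0.23,0,0,0,0]]])

```text
time: 23.35
eef_pos: [567.3, -296.3, 48.0]
eef_rot: [-90.0, -0.0, 8.7]
ft_force: [-0.7, 0.1, -0.6]
gripper_width: 21.2
```

Contact is made, so I'll release and rise.

Emit:
drive_tool(rows=[[[0,0,0,0,0,0],[0,0,0,0,0,0],[0,0,0,0,0,0],[0,0,0,0,0,0],[0,0,0,0,0,0],[0,0,0,0,0,0],[0,-1.5,0,0,0,0],[0,-5,0,0,0,0],[0,-9,0,0,0,0],[0,-14,0,0,0,0],[0,-17,0,0,0,0],[0,-17,0,0,0,0]]], grip=5.5, newtons=40)

```text
time: 24.85
eef_pos: [569.4, -297.8, 223.2]
eef_rot: [-90.4, -0.4, 8.7]
ft_force: [-0.3, -0.7, -0.1]
gripper_width: 55.1
```

```bash
python3 - <<'E'
from h import *
e=np.load('est.npz');o=arm.observe();print(o['eef_pos'],o['ft_force'],o['gripper_width'])
T=pose();w=arm.read_camera('wrist')[:,:,::-1];k=cam('wrist',T);s=1.56;im=cv2.resize(w,None,fx=s,fy=s,interpolation=cv2.INTER_CUBIC)
draw(im,k,e['ch'],98.7,CH,s,(0,0),(0,0,255));draw(im,k,(567.3,-296.3),98.7,PU,s,(0,0),(0,160,0));cv2.imwrite('pics/w9.png',im)
E
```

```text
[ 569.41360802 -297.79214398  223.19200618] [-0.33475035 -0.73414532 -0.05854565] 55.08028941871246
```

```bash
python3 - <<'E'
from h import *
e=np.load('est.npz');T=pose();w=arm.read_camera('wrist');k=cam('wrist',T)
quad=[[165,-20,30],[180,-20,30],[180,20,30],[165,20,30]];bar=[[22,-8,30],[165,-8,30],[165,8,30],[22,8,30]]
m=np.zeros(w.shape[:2],np.uint8)
for q in(quad,bar):cv2.fillPoly(m,[proj(k,place((567.3,-296.3),98.7,q)).round().astype(int)],1)
g=w.min(2);print('model px',m.sum(),'median brightness in',np.median(g[m>0]),'10%',np.percentile(g[m>0],10),'around',np.median(g[(cv2.dilate(m,np.ones((15,15)))-cv2.dilate(m,np.ones((7,7))))>0]))
t=cv2.cvtColor(arm.read_camera('top'),cv2.COLOR_RGB2GRAY);a=np.radians(98.7);u=np.array([np.cos(a),np.sin(a)])
kt=cam('top');q=proj(kt,np.r_[e['ch']+98*u,58])[0].astype(int);z=cv2.resize(t[q[1]-25:q[1]+25,q[0]-25:q[0]+25],None,fx=6,fy=6,interpolation=cv2.INTER_CUBIC)
c=cv2.HoughCircles(cv2.equalizeHist(z),cv2.HOUGH_GRADIENT,1.5,60,param1=80,param2=20,minRadius=38,maxRadius=56)
for x,y,r in ([] if c is None else c[0][:3]):
    P=back(kt,((x+.5)/6-.5+q[0]-25,(y+.5)/6-.5+q[1]-25),58)[:2]-e['ch'];print('coupon x,y,r',P@u,P@[-u[1],u[0]],r)
E
```

```text
model px 2579 median brightness in 252.0 10% 173.0 around 171.0
coupon x,y,r 118.87391454240313 -53.00717552781452 53.45
coupon x,y,r 82.0889220068122 -49.98365533881484 48.5
coupon x,y,r 148.74968165225386 -52.230230308015834 40.25
```

```bash
python3 - <<'E'
from h import *
e=np.load('est.npz');a=np.radians(98.7);u=np.array([np.cos(a),np.sin(a)]);k=cam('top')
q=proj(k,np.r_[e['ch']+70*u,40])[0].astype(int);s=400/70
for z in(58,68):
    P=back(k,((155+.5)/s-.5+q[0]-35,(217+.5)/s-.5+q[1]-35),z)[:2]-e['ch'];print(z,P@u,P@[-u[1],u[0]])
E
```

```text
58 95.30938982334764 5.249234578994173
68 94.6120088159802 6.60047462260973
```

```bash
python3 -c "
from cell import arm
print(arm.job_done(),arm.observe()['time'])"
```

```text
the job is handed in; nothing more can be done
the job is handed in; nothing more can be done
```

The job is handed in at about 25 s of the 72 s allowed. No verdict was reported. I stood the coupon on the entry deck and pushed it through the flap until the stick head stood about 75 mm behind it. I then drew the stick out and laid it on the bench in front of the deck.

**Checks that agreed**
- **Coupon:** the top view shows it as a circle in the recess. I measured it about 95 mm behind the flap and about 5 mm off the centre line, within the limits of 80–116 mm and 15 mm.
- **Push stick:** the wrist picture shows it bright where it was laid down. The tool height at release matched the height at which I picked it up flat.
- **Robot:** the gripper is clear of everything and reads almost no force.

**Checks that failed or were not made**
- **Circle detection:** an automatic circle search on the coupon gave only false hits, so its position comes from my reading of the picture.
- **Last picture:** the 12-picture limit was reached, so the final view was checked by numbers only.
- **Flap:** I did not see it closed directly. I take it as shut because the stick is fully out and the gate is clear.
- **Gripper opening:** it read 3–4 mm less than the real size on both grasps, which had no visible effect.

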